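# Zero a contact gauge and hold its probe on the copper coupon

## Task

Take the yellow probe out of its docking stand and zero it: set its spring tip upright on the brass disc on the stand, pressing gently until the tip is about half way in, and keep it there for a second. Then set the tip inside the black ring on the copper coupon, the probe square to the tilted face and the tip again pressed in about half way, and finish there, still holding the probe pressed lightly on the spot. Never ram the probe; do not touch the aluminium coupon, and leave the bottles, vial and beaker where they stand.

Things in the scene. Friction and masses are not known exactly. Their poses are not given: they have to be found in the camera images.
- probe: Probe, 141 mm long, 0.13 kg. Origin on its axis at the underside of its black collar (34 mm wide, 5 mm thick); z runs along it, away from the tip. Yellow handle 24 x 24 mm (faces square to x and y) from z = 5 to 80 mm: grip here. Below: barrel 20 mm wide to z = -40 mm, then the brass spring tip. Starts upright in the dock's hole, hung by its collar: lift it 70 mm straight up to free it.
- probe_point (a point): The rounded end (3 mm radius) of the spring tip: on the probe's axis, 61 mm below the probe's origin when the spring is relaxed. Its axes are those of the probe.
- probe_tip (a joint): How far the spring tip is pushed into the probe, in m: 0 relaxed, 0.012 stop; about 1 N just starts it and 7 N takes it to the stop (500 N/m; half way in, 0.006, is 4 N).
- dock: Fixed docking stand of the gauge, white, 60 (x) x 150 (y) x 75 mm high; origin at the centre of its underside, z up. A round hole of 24 mm, open below, at its y = +45 mm holds the probe; the brass zero disc is at its y = -45 mm.
- zero_disc: Brass zero disc fixed on the dock's top, 30 mm across, 4 mm high; origin at the centre of its underside, z up.
- zero_spot (a point): Centre of the top face of the brass zero disc.
- copper_coupon: Copper-coloured plate, 50 x 50 x 4 mm, on the hinged top of a small tilting table (64 x 64 mm base, 52 mm high, a knob on each side) that stays at its tilt of 11 to 29 degrees, low edge toward the robot. Origin on the hinge line at the low edge; z is the normal of the face, x runs up the slope; the face is at z = 10 mm, its centre at x = 30 mm.
- copper_spot (a point): Centre of the black ring (17 mm inside) on the copper coupon's face; its axes are those of the coupon.
- alu_coupon: The same plate in grey aluminium on another such table, with the same ring: not to be touched. The two tables may have changed places. Origin and axes as for the copper one.
- bottle_blue: White bottle with a blue cap, 48 mm across, 115 mm high, loose bystander. Origin at the centre of its underside.
- bottle_green: White bottle with a green cap, 48 mm across, 115 mm high, loose bystander. Origin at the centre of its underside.
- vial: Glass vial with a green cap, 25 mm across, 48 mm high, loose bystander. Origin at the centre of its underside.
- beaker: Glass beaker, 58 mm across, 70 mm high, loose bystander. Origin at the centre of its underside.
Mind the look-alikes: they are no part of the job. What is shaped like the probe but pink or purple is not meant.

How it is judged:
On the way:
1. the probe stands upright (within 10 degrees), held by the fingers, on the brass disc (tip within 12 mm of its centre), spring tip 2.5 to 11 mm in, for 0.5 s (contact force between probe and zero_disc between 0.8 and 12 N and contact force between the fingers and probe above 2 N and value of joint probe_tip between 0.0025 and 0.011 m and angle between probe's own z axis and vertical below 0.175 rad and horizontal distance between probe_point and zero_spot below 0.012 m), for 0.5 s.
At the end, for the whole second after the job is handed in: The fingers still hold the probe; its tip rests on the copper coupon within 7 mm of the ring's centre with 0.8 to 12 N, the spring tip 2.5 to 11 mm in, the probe's axis within 9 degrees of the coupon's normal, at rest; the robot itself does not touch the coupon (contact force between probe and copper_coupon between 0.8 and 12 N and contact force between the fingers and probe above 2 N and value of joint probe_tip between 0.0025 and 0.011 m and angle between the z axis of probe and the z axis of copper_coupon, either way round below 0.16 rad and distance between probe_point and copper_spot below 0.007 m and linear speed of probe below 0.02 m/s and contact force between probe and dock below 0.1 N and contact force between each of the arm, the fingers and copper_coupon below 0.1 N); the arm keeps its last pose, push and grip.
It fails at once if the probe is rammed onto the copper coupon or the stand's disc with more than 20 N (contact force between probe and copper_coupon above 20 N or contact force between probe and zero_disc above 20 N).
It fails at once if the aluminium coupon is touched (contact force between any of probe, the arm, the fingers and alu_coupon above 0.3 N).
It fails at once if a bottle, the vial or the beaker is moved by more than 20 mm (distance of any of bottle_blue, bottle_green, vial, beaker from where it was at the start of the episode above 0.02 m).
It also fails if it takes over 45 s, if anything falls off the work surface, if the arm or the gripper's body presses on something with over 40 N, if the wrist force passes 120 N, or if a joint passes its speed limit or range.

## Robot

A 6-joint arm with a two-finger parallel gripper is mounted at the origin on a cart in front of the work surface, level with it; the furniture and walls round the work are solid. World frame = base frame: x ahead of the robot, y to its left, z up, the work surface at z = 0. Lengths are in m, angles in rad, forces in N, time in s.
With the tool pointing down it reaches from about 0.35 to 0.975 m from the base axis. Payload 4.9 kg.
Tool frame: the origin (TCP) lies on the centre line of the jaws, within the pads' length; the fingertips stand manip.tip_reach ahead of it and the grasp point (between the pads) is the TCP (manip.tip_reach is the distance from the TCP to the fingertips, in m); z points along the fingers, y is the line along which they close (so a half turn about z gives the same grasp; the last joint's range is limited). The gripper opens to 85 mm and grips with 20 to 120 N. Pads are 22 mm wide; open, the fingers measure 114 mm over their backs; the gripper's body (76 mm by 85 mm) begins 54 mm behind the grasp point. The pads swing forward as they close: fully open they stand 13 mm farther back than shut.
Start: joints at [1.101, 0.053, 1.613, -0, 1.476, -0.119], TCP at [0.215, 0.587, 0.25] pointing down, gripper open.
Joint ranges: [-3.01, 3.01], [-1.01, 2.22], [0.06, 2.58], [-1.02, 4.17], [0.09, 2.62], [-3.14, 3.14]. Speed limits (rad/s): [2.57, 2.57, 3.14, 3.14, 3.14, 3.14].

## Interface

Orientations are given as a unit quaternion [w, x, y, z].
In Python, from plant import manip gives the robot as it stands. The module is installed in compiled form; this text tells all that it offers.
- The arm moves only by the tool move_arm, never from a script. Its argument "rows" is a list of rows, each a list of 7 numbers: the shift along the tool's x, y, z in cm, then the turn, a rotation vector about the tool's x, y, z in degrees, then the opening, from -1 (shut) to 1 (fully open). In form: [[tx, ty, tz, ax, ay, az, jaw], ...]. A call has 1 to 20 rows; each row shifts and turns the commanded pose from where the row before left it, along the tool's axes as they then stand; what a row does not reach is not made up. A row lasts 1/12 s, in which the tool goes at most 41.7 mm and 7.16 degrees, less where a joint would pass 70% of its speed; a pose out of reach is approached as far as the arm can. A call is refused whole if a number of a shift passes 4.17 or a number of a turn 7.16, either way. A call with a gripper value outside its range is refused whole. The fingers move at their own pace and stop on an object; the grip force is fixed at half the most. Time passes only in rows, so rows that do not move let the fingers close. It gives the time, the measured TCP pose, the force, the opening and the grip force at its end, in the units of the state.
- manip.state(): the state, without advancing time (a new reading comes with each control period).
- manip.grab_frame(name): name is "scene" or "side" or "wrist"; returns a dict with "img" (384x512x3 uint8, blue, green, red), "mtx" (3x3 intrinsics, pixels), "R" (3x3) and "t" (3): a world point X has camera coordinates R X + t. Camera axes: x right, y down, z forward; pixel columns grow to the right and rows downward; lengths in m; the calibration is good to about 2 mm. The wrist camera is an equidistant fisheye: a pixel r from the principal point sees the ray r / f radians off the axis. A picture is of the moment at which its call begins. There is no depth.
- manip.job_done(): hands the job in; it is judged then, once.
The state is a dict: "time": time; "joint_pos": joint angles; "joint_vel": joint speeds; "joint_efforts": joint torques, N m; "tool_pos": TCP position; "tool_rot": TCP orientation; "contact_force": force on the tool from outside, world axes, zero at the start; "ft_torque": the same for the moment, N m; "gripper_width": opening from 0.0 (shut) to 1.0 (fully open); "grasp_force": force on a finger pad.
Only numpy, scipy, OpenCV 4.12 (cv2) and the standard library are available. Lean on these libraries where they do the work, as an engineer would, in place of code of your own. Each camera call takes 0.05 s, during which the arm holds its last target. There are 200 camera calls.

## Working session

There is one attempt and no reset: what is moved stays moved. The work goes in short steps, Python scripts to look and compute and a tool call to move; the robot and the scene stay as the last step left them, time stands still between calls to the robot, and variables do not carry over. Pictures are saved under pics/ and viewed, at most 10 in all, crops included, and the job is handed in when it is done.

Besides the shell and the picture viewer there is one more tool, called after ">>>" as name(argument=value, ...) on one line, values as JSON. move_arm: Moves the arm, as the interface text tells. Its arguments: {"type":"object","properties":{"rows":{"type":"array","items":{"type":"array","items":{"type":"number"}}}},"required":["rows"]}

```bash
mkdir -p pics
cat > h.py <<'E'
import numpy as np, cv2, pickle
from plant import manip
def grab(n):
    f=manip.grab_frame(n); pickle.dump(f,open(f'{n}.pkl','wb')); return f
def load(n): return pickle.load(open(f'{n}.pkl','rb'))
def ray(f,u,v,fish=False):
    K=f['mtx'];x=(u-K[0,2])/K[0,0];y=(v-K[1,2])/K[1,1]
    if fish:
        r=np.hypot(x,y);d=np.array([np.sin(r)*x/max(r,1e-9),np.sin(r)*y/max(r,1e-9),np.cos(r)])
    else: d=np.array([x,y,1.])
    d=f['R'].T@d; return -f['R'].T@f['t'], d/np.linalg.norm(d)
def tri(*rs):
    A=0;b=0
    for o,d in rs:
        P=np.eye(3)-np.outer(d,d);A=A+P;b=b+P@o
    X=np.linalg.solve(A,b); return X,[np.linalg.norm((np.eye(3)-np.outer(d,d))@(X-o)) for o,d in rs]
def atz(r,z): o,d=r; return o+d*(z-o[2])/d[2]
def proj(f,X,fish=False):
    c=f['R']@np.asarray(X)+f['t']; K=f['mtx']
    if fish:
        r=np.hypot(c[0],c[1]);th=np.arctan2(r,c[2]);x,y=c[0]/r*th,c[1]/r*th
    else: x,y=c[0]/c[2],c[1]/c[2]
    return np.array([K[0,0]*x+K[0,2],K[1,1]*y+K[1,2]])
E
python3 - <<'E'
from h import *
a=[grab(n) for n in("scene","side","wrist")]
for n,f in zip(("scene","side","wrist"),a):print(n,(-f['R'].T@f['t']).round(3),f['R'][2].round(2),f['mtx'][0,0])
for n,f in zip(("scene","side"),a): cv2.imwrite(f'pics/{n}.png',cv2.resize(f['img'],(800,600),interpolation=cv2.INTER_CUBIC))
print(manip.state(),manip.tip_reach)
E
```

```text
scene [1.017 0.198 0.776] [-0.58  0.13 -0.81] 368.50789480684085
side [1.19  0.218 0.804] [-0.68  0.09 -0.73] 459.2073387645767
wrist [0.144 0.612 0.373] [ 0.28 -0.1  -0.96] 297.3186396354542
{'time': 0.15, 'joint_pos': array([ 1.10102739e+00,  5.32687896e-02,  1.61397150e+00,  9.53693452e-06,
        1.47596779e+00, -1.19022893e-01]), 'joint_vel': array([ 0.00084731, -0.00232566, -0.00387454, -0.00111875, -0.00018103,
       -0.00034354]), 'joint_efforts': array([ 6.40296694e-04, -3.94241703e+01, -3.70722306e+01, -8.84725705e-05,
        4.63203178e-03, -3.45841819e-06]), 'tool_pos': array([0.21455745, 0.58654543, 0.24931021]), 'tool_rot': array([-2.38909581e-04,  1.74475842e-01,  9.84661123e-01, -7.71584801e-04]), 'contact_force': array([-0.27991289, -0.98574843, -0.12834702]), 'ft_torque': array([-0.04515554, -0.02350684,  0.00408965]), 'grasp_force': 0.0, 'gripper_width': 1.000272943501345} 0.019
```

View pics/scene.png

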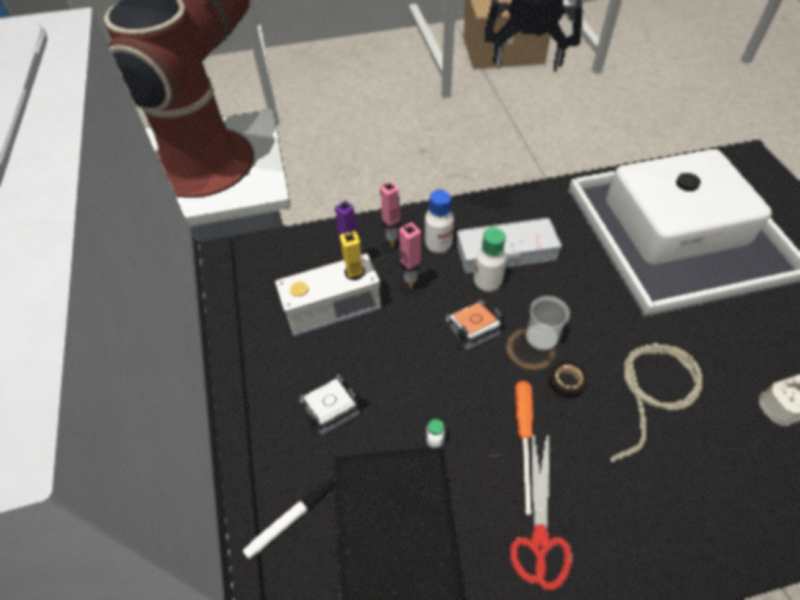

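View pics/side.png

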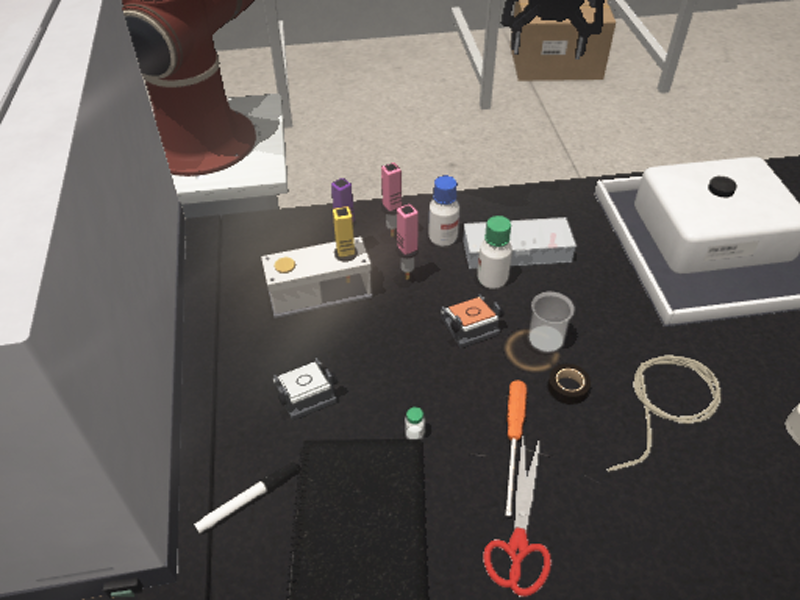

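The yellow probe sits in the white dock at side (345,235), with the brass disc at (285,265). The look-alikes are purple at (342,195) and pink at (392,190) and (407,235). Only the yellow one in the dock fits. The copper coupon is at (473,312) and the aluminium one at (304,381). I'll confirm in one enlarged mosaic.

Run:
```python
from h import *
T=[]
for n,(x,y),(x2,y2) in (("scene",(165,140),(280,188)),("side",(155,125),(277,182))):
    im=load(n)['img']
    for (a,b,w,h,s) in((x,y,100,75,4),(x2,y2,50,38,8)):
        t=cv2.resize(im[b:b+h,a:a+w],(400,300),interpolation=cv2.INTER_CUBIC)
        for i in range(0,100,10): cv2.putText(t,'',(0,0),0,.3,(255,255,255))
        for i in range(0,400,40): cv2.line(t,(i,0),(i,4),(0,255,255),1)
        for i in range(0,300,40): cv2.line(t,(0,i),(4,i),(0,255,255),1)
        T.append(t)
cv2.imwrite('pics/m.png',np.vstack([np.hstack(T[:2]),np.hstack(T[2:])]))
```

```text
(no output)
```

View pics/m.png

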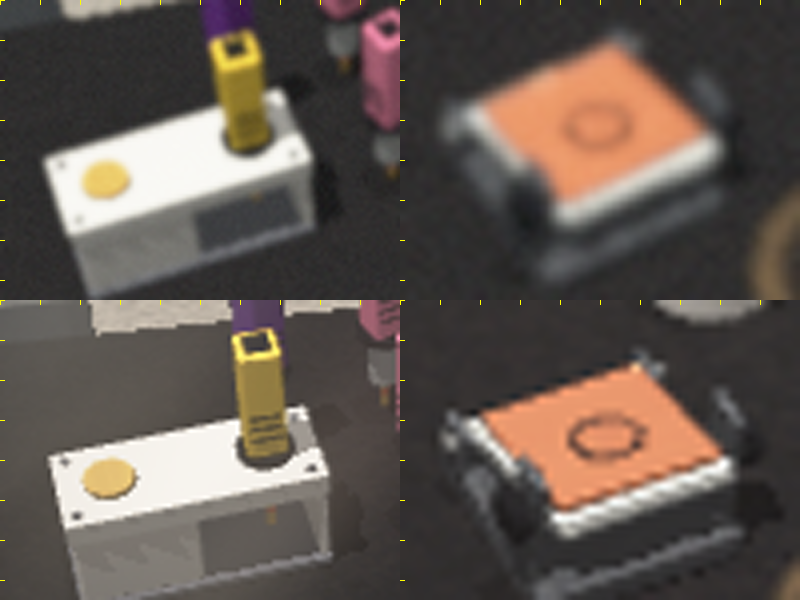

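```bash
cat > fit.py <<'E'
from h import *
from scipy.optimize import least_squares
from scipy.spatial.transform import Rotation as Ro
S,D=load('scene'),load('side')
p=lambda o,s,l:np.array(o)+(np.array(l,float)+.5)/s-.5
def run():
    sd=p((165,140),4,[(45,157),(280,90),(313,165),(70,235),(105,178),(236,45)])
    dd=p((155,125),4,[(50,157),(303,107),(328,170),(72,228),(109,176),(256,44)])
    M=np.array([[-30,-75,75],[-30,75,75],[30,75,75],[30,-75,75],[0,-45,79],[0,45,75+85]])/1e3 # handle top: collar 5 + ... underside at 75
    M[5,2]=.075+.080
    def f(q):
        X=M@Ro.from_euler('z',q[2]).as_matrix().T+[q[0],q[1],0]
        return np.concatenate([(proj(c,x)-u) for c,U in((S,sd),(D,dd)) for x,u in zip(X,U)])
    r=least_squares(f,[.4,0,0],loss='soft_l1');print('dock',r.x.round(4),f(r.x).round(1))
    q=r.x;R=Ro.from_euler('z',q[2]).as_matrix()
    print('hole',(R@[0,.045,0]+[q[0],q[1],0]).round(4),'disc',(R@[0,-.045,.079]+[q[0],q[1],0]).round(4),'tops',tri(ray(S,*sd[5]),ray(D,*dd[5])))
    s=np.array([8,300/38])
    sc=p((280,188),s,[(75,103),(222,40),(320,138),(160,200),(198,128)])
    dc=p((277,182),s,[(80,115),(240,62),(335,162),(160,210),(207,137)])
    N=np.array([[-25,-25,0],[-25,25,0],[25,25,0],[25,-25,0],[0,0,0]])/1e3
    def g(q):
        X=N@(Ro.from_euler('z',q[3])*Ro.from_euler('y',-q[4])).as_matrix().T+q[:3]
        return np.concatenate([(proj(c,x)-u) for c,U in((S,sc),(D,dc)) for x,u in zip(X,U)])
    for fr in (None,.052,):
        x0=[.6,.15,.055,.2,.35]
        r=least_squares(g if fr is None else lambda q:np.r_[g(q),(q[2]-fr)*300],x0,loss='soft_l1');print('cop',r.x.round(4),np.degrees(r.x[3:]).round(1),g(r.x).round(1),r.cost)
if __name__=='__main__':
    run()
    for n,S_,D_,z in(('blue',(440,198),(445,184),.115),('green',(494,238),(498,226),.115),('pinkfront',(410,230),(407,210),.14),('pinkback',(390,188),(392,170),.14),('purple',(345,208),(342,183),.14),('beaker',(549,305),(552,300),.07),('alu',(330,400),(304,381),.055)):
        a,b=ray(S,*(np.array(S_)/1.5625)),ray(D,*(np.array(D_)/1.5625));print(n,atz(a,z).round(3),atz(b,z).round(3))
E
python3 fit.py
```

```text
dock [0.4367 0.2004 0.1317] [ 0.3  0.7 -0.4 -0.  -0.7 -1.6  0.2 -0.4  0.2 -0.3 -0.1  0.9 -0.2 -0.2
  0.5 -0.4  0.6  1.2 -1.6  0.4  0.1  0.1  0.3 -0.3]
hole [0.4308 0.245  0.    ] disc [0.4426 0.1558 0.079 ] tops (array([0.41641941, 0.24576994, 0.14234273]), [np.float64(0.0009582652926328538), np.float64(0.0009582652926327293)])
cop [0.5411 0.4115 0.043  0.2371 0.1997] [13.6 11.4] [ 0.8  0.3 -0.2  0.6 -1.3  0.2  0.8  0.6 -0.5 -0.7  0.5 -0.4  0.6 -0.
 -0.9 -0.4  0.3  0.2 -0.3 -0.3] 2.8477132484717442
cop [0.5471 0.4094 0.0509 0.2386 0.2076] [13.7 11.9] [ 0.8  0.7  0.   0.8 -0.9  0.4  1.   0.9 -0.3 -0.4  0.3 -0.6  0.5 -0.3
 -0.8 -0.7  0.1 -0.  -0.4 -0.5] 3.2610935053970276
blue [0.345 0.409 0.115] [0.345 0.408 0.115]
green [0.452 0.466 0.115] [0.451 0.464 0.115]
pinkfront [0.426 0.338 0.14 ] [0.425 0.337 0.14 ]
pinkback [0.327 0.329 0.14 ] [0.33  0.329 0.14 ]
purple [0.354 0.251 0.14 ] [0.349 0.252 0.14 ]
beaker [0.565 0.519 0.07 ] [0.562 0.517 0.07 ]
alu [0.632 0.171 0.055] [0.636 0.17  0.055]
```

>>> move_arm(rows=[[-2.67, -2.06, 0, 0, 0, 0, 1], [-2.67, -2.06, 0, 0, 0, 0, 1], [-2.67, -2.06, 0, 0, 0, 0, 1], [-2.67, -2.06, 0, 0, 0, 0, 1], [-2.67, -2.06, 0, 0, 0, 0, 1], [-2.67, -2.06, 0, 0, 0, 0, 1], [-2.67, -2.06, 0, 0, 0, 0, 1], [-2.67, -2.06, 0, 0, 0, 0, 1], [-2.67, -2.06, 0, 0, 0, 0, 1], [-2.67, -2.06, 0, 0, 0, 0, 1], [-2.67, -2.06, 0, 0, 0, 0, 1], [-2.67, -2.06, 0, 0, 0, 0, 1], [0, 0, 0, 0, 0, -5.5, 1], [0, 0, 0, 0, 0, -5.5, 1], [0, 0, 0, 0, 0, -5.5, 1], [0, 0, 0, 0, 0, -5.5, 1], [0, 0, 0, 0, 0, -5.5, 1], [0, 0, 0, 0, 0, 0, 1], [0, 0, 0, 0, 0, 0, 1]])

```text
time: 1.73
tool_pos: [0.4306, 0.2446, 0.25]
tool_rot: [-0.0, -0.063, 0.998, -0.0]
contact_force: [0.7, -0.5, -0.4]
gripper_width: 1.001
grasp_force: 0.0
```

```bash
cat >> h.py <<'E'
from scipy.spatial.transform import Rotation as Ro
def tool():
    s=manip.state(); q=s['tool_rot']; return s['tool_pos'],Ro.from_quat([q[1],q[2],q[3],q[0]]).as_matrix(),s
E
python3 - <<'E'
from h import *
f=grab('wrist')
p,R,s=tool();print(s['time'],p.round(4),R.round(3),s['contact_force'].round(2),(-f['R'].T@f['t']).round(3),f['R'][2].round(2),s['joint_pos'].round(2))
cv2.imwrite('pics/w1.png',cv2.resize(f['img'],(800,600),interpolation=cv2.INTER_CUBIC))
for n,X in(('top',[.4308,.245,.155]),('disc',[.4426,.1558,.079]),('cop',[.5471,.4094,.051]),('tip',[.4308,.245,.075])):print(n,(proj(f,X,True)*1.5625).round(0))
E
```

```text
1.7833 [0.4306 0.2446 0.2501] [[-0.992 -0.127 -0.   ]
 [-0.127  0.992 -0.   ]
 [ 0.    -0.    -1.   ]] [ 0.05  0.44 -0.07] [0.356 0.235 0.374] [ 0.29  0.04 -0.96] [ 0.37 -0.27  1.91 -0.    1.5  -1.33]
top [400. 318.]
disc [266. 281.]
cop [572. 427.]
tip [400. 278.]
```

View pics/w1.png

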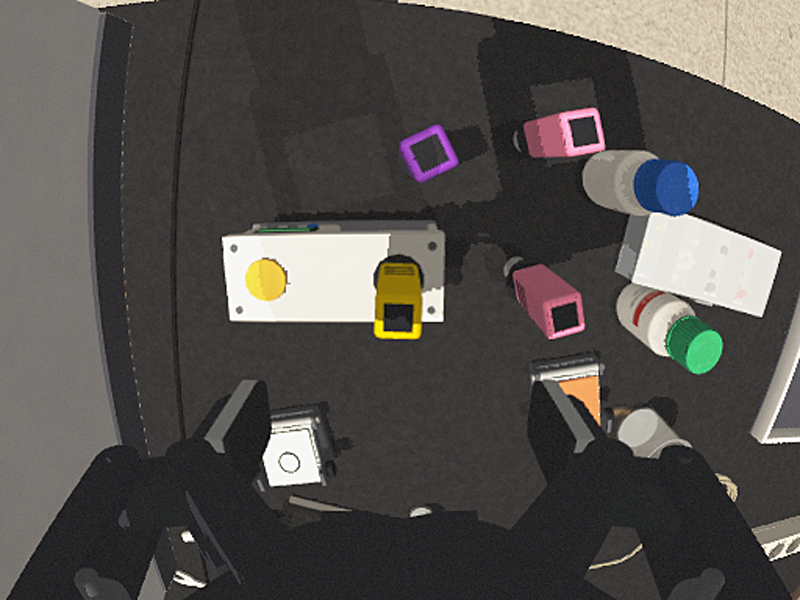

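The probe's top is at (398,316), within 2 px of the prediction, and square to the jaws. The disc is at (266,280), also as predicted. I'll descend and grip.

>>> move_arm(rows=[[0, 0, 2.5, 0, 0, 0, 1], [0, 0, 2.5, 0, 0, 0, 1], [0, 0, 2.5, 0, 0, 0, 1], [0, 0, 2.5, 0, 0, 0, 1], [0, 0, 1.5, 0, 0, 0, 1], [0, 0, 0.8, 0, 0, 0, 1], [0, 0, 0, 0, 0, 0, 0], [0, 0, 0, 0, 0, 0, -1], [0, 0, 0, 0, 0, 0, -1], [0, 0, 0, 0, 0, 0, -1], [0, 0, 0, 0, 0, 0, -1], [0, 0, 0, 0, 0, 0, -1], [0, 0, 0, 0, 0, 0, -1], [0, 0, 0, 0, 0, 0, -1]])

```text
time: 2.95
tool_pos: [0.4315, 0.245, 0.1287]
tool_rot: [0.001, -0.065, 0.998, 0.0]
contact_force: [-0.7, -0.8, 5.5]
gripper_width: 0.277
grasp_force: 58.8
```

>>> move_arm(rows=[[0, 0, -0.5, 0, 0, 0, -1], [0, 0, -1, 0, 0, 0, -1], [0, 0, -1.5, 0, 0, 0, -1], [0, 0, -1.5, 0, 0, 0, -1], [0, 0, -1.5, 0, 0, 0, -1], [0, 0, -1.5, 0, 0, 0, -1], [0, 0, -1, 0, 0, 0, -1], [0, 0, 0, 0, 0, 0, -1], [0, 0, 0, 0, 0, 0, -1], [0, 0, 0, 0, 0, 0, -1]])

```text
time: 3.78
tool_pos: [0.4302, 0.2444, 0.2113]
tool_rot: [-0.001, -0.065, 0.998, -0.0]
contact_force: [0.4, 0.2, -1.2]
gripper_width: 0.276
grasp_force: 59.0
```

Run:
```python
from h import *
S=grab('scene');D=grab('side');W=grab('wrist')
p,R,s=tool();print(s['time'],p.round(4),R.round(3),s['contact_force'].round(2),s['gripper_width'])
O=p+[0,0,-.0537]
T=[]
for f in(S,D):
    u=proj(f,O+[0,0,-.03]).astype(int);x,y=u-[50,60]
    T.append(cv2.resize(f['img'][y:y+120,x:x+100],(400,480),interpolation=cv2.INTER_CUBIC));
    print(x,y,[((proj(f,O+[0,0,z])-[x,y]+.5)*4).round(0) for z in(0,-.061)])
cv2.imwrite('pics/l.png',np.hstack(T))
```

```text
3.9333 [0.4301 0.2444 0.211 ] [[-0.992 -0.129 -0.002]
 [-0.129  0.992 -0.001]
 [ 0.002 -0.001 -1.   ]] [ 0.17  0.86 -1.36] 0.27074546483087514
174 99 [array([198., 210.]), array([208., 279.])]
169 84 [array([200., 203.]), array([207., 286.])]
```

View pics/l.png

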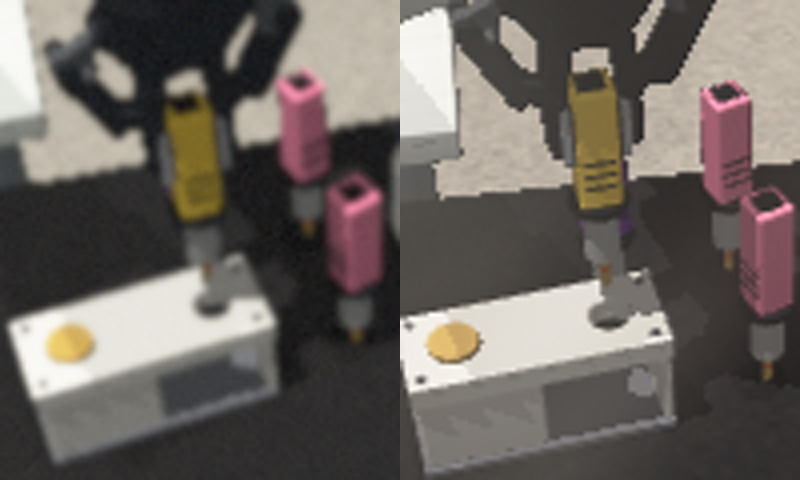

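The probe hangs straight and its tip is at the predicted pixels (scene 207,276; side 205,285). On to the disc.

>>> move_arm(rows=[[0, -1, 0, 0, 0, 0, -1], [0, -2, 0, 0, 0, 0, -1], [0, -2, 0, 0, 0, 0, -1], [0, -2, 0, 0, 0, 0, -1], [0, -1.5, 0, 0, 0, 0, -1], [-0.1, -0.45, 0, 0, 0, 0, -1], [0, 0, 0.5, 0, 0, 0, -1], [0, 0, 0.5, 0, 0, 0, -1], [0, 0, 0.3, 0, 0, 0, -1], [0, 0, 0, 0, 0, 0, -1], [0, 0, 0, 0, 0, 0, -1], [0, 0, 0, 0, 0, 0, -1]])

```text
time: 4.93
tool_pos: [0.4431, 0.1565, 0.1992]
tool_rot: [-0.0, -0.065, 0.998, 0.0]
contact_force: [-0.4, -0.3, -0.8]
gripper_width: 0.274
grasp_force: 59.0
```

Now 4.5 mm above the expected contact height, so I'll press in small steps.

>>> move_arm(rows=[[0, 0, 0.2, 0, 0, 0, -1], [0, 0, 0.2, 0, 0, 0, -1], [0, 0, 0.2, 0, 0, 0, -1], [0, 0, 0.15, 0, 0, 0, -1], [0, 0, 0.15, 0, 0, 0, -1], [0, 0, 0, 0, 0, 0, -1], [0, 0, 0, 0, 0, 0, -1], [0, 0, 0, 0, 0, 0, -1]])

```text
time: 5.6
tool_pos: [0.4434, 0.1561, 0.1907]
tool_rot: [0.0, -0.065, 0.998, 0.0]
contact_force: [0.1, 0.2, 1.2]
gripper_width: 0.272
grasp_force: 59.4
```

>>> move_arm(rows=[[0, 0, 0.15, 0, 0, 0, -1], [0, 0, 0.15, 0, 0, 0, -1], [0, 0, 0, 0, 0, 0, -1], [0, 0, 0, 0, 0, 0, -1], [0, 0, 0, 0, 0, 0, -1], [0, 0, 0, 0, 0, 0, -1], [0, 0, 0, 0, 0, 0, -1], [0, 0, 0, 0, 0, 0, -1], [0, 0, 0, 0, 0, 0, -1], [0, 0, 0, 0, 0, 0, -1], [0, 0, 0, 0, 0, 0, -1], [0, 0, 0, 0, 0, 0, -1], [0, 0, 0, 0, 0, 0, -1], [0, 0, 0, 0, 0, 0, -1]])

```text
time: 6.77
tool_pos: [0.4433, 0.1561, 0.1874]
tool_rot: [0.0, -0.065, 0.998, 0.0]
contact_force: [0.4, -0.2, 1.8]
gripper_width: 0.274
grasp_force: 59.7
```

Run:
```python
from h import *
D=grab('side');S=grab('scene')
p,R,s=tool();print(s['time'],p.round(4),s['contact_force'].round(2))
T=[]
for f in(S,D):
    u=proj(f,p+[0,0,-.11]).astype(int);x,y=u-[30,40]
    T.append(cv2.resize(f['img'][y:y+60,x:x+50],(400,480),interpolation=cv2.INTER_CUBIC))
cv2.imwrite('pics/z.png',np.hstack(T))
```

```text
6.8667 [0.4433 0.1561 0.1873] [ 1.55 -0.07  1.79]
```

View pics/z.png

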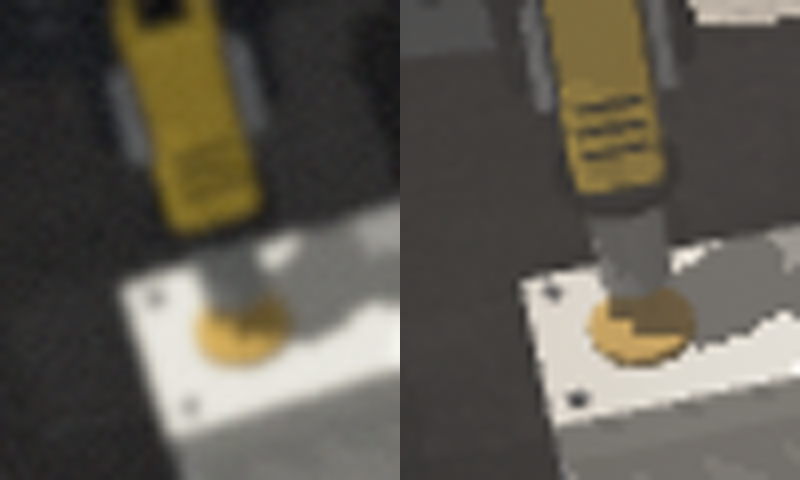

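The tip is centred on the disc and pressed in with about 3.5 N, and it was held for over 1 s. Next I'll lift and view the copper coupon from close by.

>>> move_arm(rows=[[0, 0, -0.5, 0, 0, 0, -1], [0, 0, -1.5, 0, 0, 0, -1], [0, 0, -2, 0, 0, 0, -1], [0, 0, -2, 0, 0, 0, -1], [0, 0, -1.5, 0, 0, 0, -1], [-2.06, 2.09, 0, 0, 0, 0, -1], [-2.06, 2.09, 0, 0, 0, 0, -1], [-2.06, 2.09, 0, 0, 0, 0, -1], [-2.06, 2.09, 0, 0, 0, 0, -1], [-2.06, 2.09, 0, 0, 0, 0, -1], [-2.06, 2.09, 0, 0, 0, 0, -1], [-2.06, 2.09, 0, 0, 0, 0, -1], [-2.06, 2.09, 0, 0, 0, 0, -1], [-2.06, 2.09, 0, 0, 0, 0, -1], [-2.06, 2.09, 0, 0, 0, 0, -1], [0, 0, 0, 0, 0, 0, -1], [0, 0, 0, 0, 0, 0, -1], [0, 0, 0, 0, 0, 0, -1]])

```text
time: 8.37
tool_pos: [0.6199, 0.3892, 0.261]
tool_rot: [-0.001, -0.065, 0.998, -0.001]
contact_force: [0.2, 0.3, -2.1]
gripper_width: 0.275
grasp_force: 59.4
```

Run:
```python
from h import *
f=grab('wrist');pickle.dump(f,open('w2.pkl','wb'))
p,R,s=tool();print(s['time'],p.round(4),R.round(3),s['contact_force'].round(2),s['joint_pos'].round(2))
u=proj(f,[.545,.41,.05],True);print(u)
x,y=(u-[50,37]).astype(int);x=min(max(x,0),412);y=min(max(y,0),309);print(x,y)
cv2.imwrite('pics/w2.png',cv2.resize(f['img'][y:y+75,x:x+100],(800,600),interpolation=cv2.INTER_CUBIC))
```

```text
8.4167 [0.62   0.389  0.2618] [[-0.992 -0.128 -0.001]
 [-0.128  0.992 -0.001]
 [ 0.001 -0.001 -1.   ]] [-0.11  0.02 -0.02] [ 0.46  0.29  1.32 -0.    1.53 -1.24]
[282.89165809 108.2810492 ]
232 71
```

View pics/w2.png

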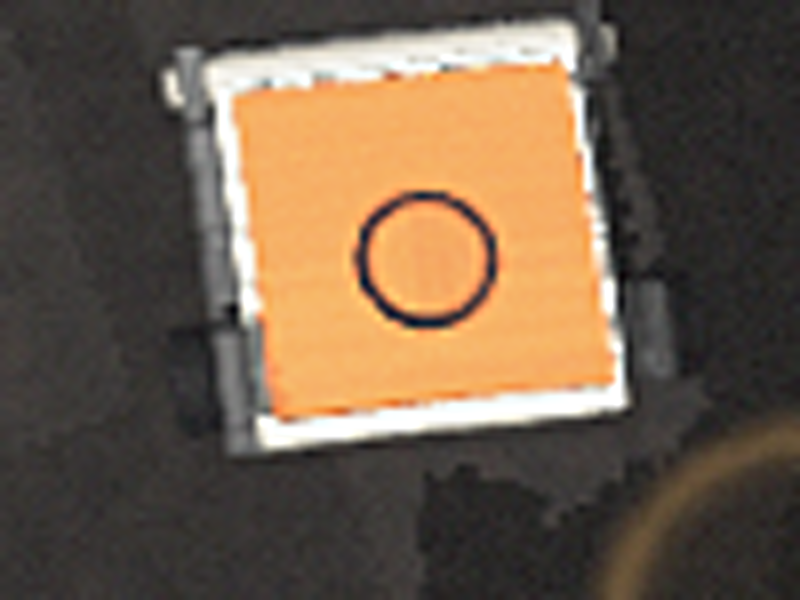

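Copper ring in the wrist crop: centre (426,259). Plate corners: (232,92), (562,62), (615,385) and (278,418). I'll fit all the views jointly.

```bash
cat > fit2.py <<'E'
from fit import *
W=pickle.load(open('w2.pkl','rb'))
s=np.array([8,300/38])
sc=p((280,188),s,[(75,103),(222,40),(320,138),(160,200),(198,128)])
dc=p((277,182),s,[(80,115),(240,62),(335,162),(160,210),(207,137)])
wc=p((232,71),8,[(232,92),(562,62),(615,385),(278,418),(426,259)])
N=np.array([[-25,-25,0],[-25,25,0],[25,25,0],[25,-25,0],[0,0,0]])/1e3
import pickle as pk
S,D=[pk.load(open(n+'.pkl','rb')) for n in('scene','side')]
def g(q,full=False):
    n=N.copy();n[4,:2]=q[5:7]
    X=n@(Ro.from_euler('z',q[3])*Ro.from_euler('y',-q[4])).as_matrix().T+q[:3]
    if full:return X
    return np.concatenate([w*(proj(c,x,F)-u) for c,U,F,w in((S,sc,0,ws),(D,dc,0,wd),(W,wc,1,ww)) for x,u in zip(X,U)])
for ws,wd,ww in((.7,.7,2),(0,.7,2),(0,0,2),(.7,.7,0),(.7,.7,1)):
    r=least_squares(g,[.545,.41,.05,.2,.25,0,0],loss='soft_l1');print((ws,wd,ww),r.x[:3].round(4),np.degrees(r.x[3:5]).round(1),r.x[5:].round(4),'ring',g(r.x,True)[4].round(4),'wres',r.fun[-10:].round(1),round(r.cost,2))
E
python3 fit2.py
```

```text
(0.7, 0.7, 2) [0.535  0.4119 0.0351] [14.4 13. ] [ 0.0036 -0.0001] ring [0.5384 0.4127 0.0359] wres [ 0.1  0.2  1.5 -0.6  0.3 -0.1 -0.9  0.6  0.1 -0. ] 3.94
(0, 0.7, 2) [0.5349 0.4119 0.0347] [14.4 13.5] [ 0.0036 -0.0001] ring [0.5384 0.4127 0.0356] wres [-0.   0.3  1.3 -0.5  0.2 -0.3 -1.   0.4  0.1 -0. ] 2.38
(0, 0, 2) [0.5349 0.4122 0.0313] [14.6 12.7] [ 0.0036 -0.0001] ring [0.5383 0.413  0.0321] wres [ 0.2  0.7  0.8 -0.3 -0.3 -0.6 -0.6  0.3 -0.  -0. ] 0.99
(0.7, 0.7, 0) [0.5409 0.4112 0.0433] [13.6 11.4] [ 0.0025 -0.    ] ring [0.5433 0.4117 0.0438] wres [-0.  0.  0.  0. -0.  0. -0.  0. -0.  0.] 1.25
(0.7, 0.7, 1) [0.5351 0.412  0.0358] [14.4 11.9] [ 0.0035 -0.0001] ring [0.5384 0.4128 0.0365] wres [ 0.1  0.   1.  -0.4  0.2  0.1 -0.4  0.5  0.2 -0. ] 2.66
```

The height is ambiguous between views (0.032–0.044), so I'll take a wide-baseline wrist pair.

>>> move_arm(rows=[[0, 2.5, 0, 0, 0, 0, -1], [0, 2.5, 0, 0, 0, 0, -1], [0, 2.5, 0, 0, 0, 0, -1], [0, 1, 0, 0, 0, 0, -1], [0, 0, 0, 0, 0, 0, -1], [0, 0, 0, 0, 0, 0, -1], [0, 0, 0, 0, 0, 0, -1]])

```text
time: 9.0
tool_pos: [0.6099, 0.4726, 0.2626]
tool_rot: [0.0, -0.064, 0.998, -0.0]
contact_force: [1.1, 0.5, -1.1]
gripper_width: 0.273
grasp_force: 59.6
```

```bash
python3 -c "
from h import *
f=grab('wrist');pickle.dump(f,open('w3.pkl','wb'));print(tool()[0])"
```

```text
[0.61001095 0.47259355 0.26255503]
```

>>> move_arm(rows=[[0, -3, 0, 0, 0, 0, -1], [0, -3, 0, 0, 0, 0, -1], [0, -3, 0, 0, 0, 0, -1], [0, -3, 0, 0, 0, 0, -1], [0, -3, 0, 0, 0, 0, -1], [0, -1.5, 0, 0, 0, 0, -1], [0, 0, 0, 0, 0, 0, -1], [0, 0, 0, 0, 0, 0, -1], [0, 0, 0, 0, 0, 0, -1]])

```text
time: 9.8
tool_pos: [0.6308, 0.3109, 0.2625]
tool_rot: [0.0, -0.065, 0.998, 0.0]
contact_force: [0.1, 0.4, -0.5]
gripper_width: 0.273
grasp_force: 59.4
```

Run:
```python
from h import *
f=grab('wrist');pickle.dump(f,open('w4.pkl','wb'));print(tool()[0])
T=[]
for n in('w3','w4'):
    f=pickle.load(open(n+'.pkl','rb'))
    u=proj(f,[.538,.412,.04],True);x,y=(u-[40,40]).astype(int);x=min(max(x,0),432);y=min(max(y,0),304);print(n,x,y)
    T.append(cv2.resize(f['img'][y:y+80,x:x+80],(400,400),interpolation=cv2.INTER_CUBIC))
cv2.imwrite('pics/w34.png',np.hstack(T))
```

```text
[0.63069981 0.31129722 0.26234961]
w3 171 61
w4 309 64
```

View pics/w34.png

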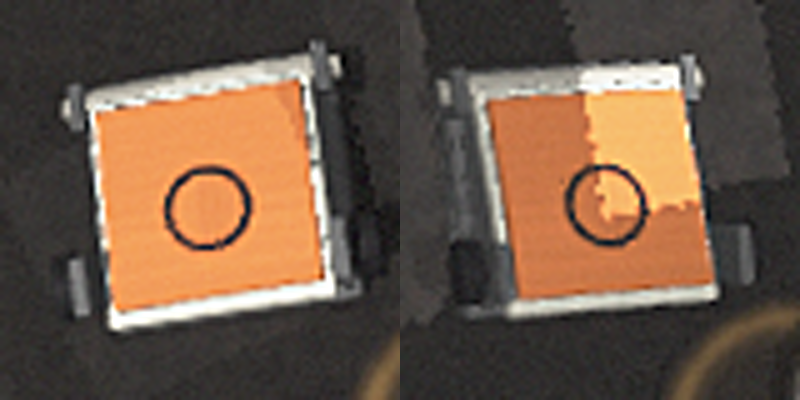

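Run:
```python
from fit2 import *
print('----')
W3,W4=[pk.load(open(n+'.pkl','rb')) for n in('w3','w4')]
w3=p((171,61),5,[(95,110),(305,80),(327,277),(113,313),(208,208)])
w4=p((309,64),5,[(88,98),(287,92),(315,287),(115,300),(206,205)])
V=[(S,sc,0),(D,dc,0),(W,wc,1),(W3,w3,1),(W4,w4,1)]
for ids in((2,3,4),(3,4),(1,2,3,4),(0,1,2,3,4)):
    X=[tri(*[ray(V[i][0],*V[i][1][k],V[i][2]) for i in ids]) for k in range(5)]
    P=np.array([x[0] for x in X]);print(ids,'ring',P[4].round(4),'c',P[:4].mean(0).round(4),'res mm',np.round(np.array([x[1] for x in X])*1e3,1).max(1),'sides',[round(np.linalg.norm(P[i]-P[(i+1)%4])*1e3,1) for i in range(4)])
    n=np.linalg.svd(P[:4]-P[:4].mean(0))[2][2];n*=np.sign(n[2]);print('  n',n.round(3),np.degrees(np.arccos(n[2])).round(1))
for fixed in(True,False):
  def g2(q):
    n=N*(1 if fixed else q[7]);n[4,:2]=q[5:7]
    X=n@(Ro.from_euler('z',q[3])*Ro.from_euler('y',-q[4])).as_matrix().T+q[:3]
    return np.concatenate([w*(proj(c,x,F)-u) for (c,U,F),w in zip(V,(.7,.7,2,2,2)) for x,u in zip(X,U)]+[[0.] if fixed else [0.]])
  r=least_squares(g2,[.54,.41,.05,.2,.25,0,0,1],loss='soft_l1');q=r.x
  M=(Ro.from_euler('z',q[3])*Ro.from_euler('y',-q[4])).as_matrix()
  print(q.round(4),np.degrees(q[3:5]).round(1),'ring',(q[:3]+M@[q[5],q[6],0]).round(4),'n',M[:,2].round(3),r.cost)
```

```text
(0.7, 0.7, 2) [0.535  0.4119 0.0351] [14.4 13. ] [ 0.0036 -0.0001] ring [0.5384 0.4127 0.0359] wres [ 0.1  0.2  1.5 -0.6  0.3 -0.1 -0.9  0.6  0.1 -0. ] 3.94
(0, 0.7, 2) [0.5349 0.4119 0.0347] [14.4 13.5] [ 0.0036 -0.0001] ring [0.5384 0.4127 0.0356] wres [-0.   0.3  1.3 -0.5  0.2 -0.3 -1.   0.4  0.1 -0. ] 2.38
(0, 0, 2) [0.5349 0.4122 0.0313] [14.6 12.7] [ 0.0036 -0.0001] ring [0.5383 0.413  0.0321] wres [ 0.2  0.7  0.8 -0.3 -0.3 -0.6 -0.6  0.3 -0.  -0. ] 0.99
(0.7, 0.7, 0) [0.5409 0.4112 0.0433] [13.6 11.4] [ 0.0025 -0.    ] ring [0.5433 0.4117 0.0438] wres [-0.  0.  0.  0. -0.  0. -0.  0. -0.  0.] 1.25
(0.7, 0.7, 1) [0.5351 0.412  0.0358] [14.4 11.9] [ 0.0035 -0.0001] ring [0.5384 0.4128 0.0365] wres [ 0.1  0.   1.  -0.4  0.2  0.1 -0.4  0.5  0.2 -0. ] 2.66
----
(2, 3, 4) ring [0.5385 0.4126 0.0379] c [0.5351 0.4119 0.0363] res mm [0.2 1.4 0.8 0.9 0.1] sides [np.float64(50.1), np.float64(48.8), np.float64(50.4), np.float64(49.8)]
  n [-0.184 -0.072  0.98 ] 11.4
(3, 4) ring [0.5385 0.4126 0.0379] c [0.5352 0.4121 0.0363] res mm [0.2 0.2 0.7 0.  0. ] sides [np.float64(50.8), np.float64(48.6), np.float64(51.0), np.float64(50.0)]
  n [-0.181 -0.075  0.981] 11.3
(1, 2, 3, 4) ring [0.5385 0.4126 0.0388] c [0.5352 0.4123 0.0358] res mm [0.3 1.4 2.3 0.8 0.4] sides [np.float64(50.1), np.float64(48.9), np.float64(51.4), np.float64(50.0)]
  n [-0.177 -0.035  0.984] 10.4
(0, 1, 2, 3, 4) ring [0.5386 0.4129 0.0379] c [0.5353 0.4126 0.036 ] res mm [0.5 2.  3.4 0.8 1.4] sides [np.float64(50.5), np.float64(49.1), np.float64(52.3), np.float64(49.9)]
  n [-0.167 -0.032  0.985] 9.8
[ 5.351e-01  4.120e-01  3.640e-02  2.452e-01  2.307e-01  3.500e-03
 -2.000e-04  1.000e+00] [14.1 13.2] ring [0.5385 0.4126 0.0372] n [-0.222 -0.056  0.974] 9.597724915151076
[ 5.3510e-01  4.1200e-01  3.6200e-02  2.4470e-01  2.3610e-01  3.5000e-03
 -2.0000e-04  1.0031e+00] [14.  13.5] ring [0.5385 0.4127 0.037 ] n [-0.227 -0.057  0.972] 9.511959690935853
```

The views agree: ring at (0.5385, 0.4126, 0.0375), tilt about 13°, yaw about 14°. I'll orient the tool first.

>>> move_arm(rows=[[0, 0, 0, 0, 0, -3.35, -1], [0, 0, 0, 0, 0, -3.35, -1], [0, 0, 0, 0, -4.4, 0, -1], [0, 0, 0, 0, -4.4, 0, -1], [0, 0, 0, 0, -4.4, 0, -1], [0, 0, 0, 0, 0, 0, -1], [0, 0, 0, 0, 0, 0, -1], [0, 0, 0, 0, 0, 0, -1]])

```text
time: 10.52
tool_pos: [0.6309, 0.3113, 0.2626]
tool_rot: [0.114, -0.122, 0.986, 0.014]
contact_force: [0.1, -0.4, -0.5]
gripper_width: 0.279
grasp_force: 59.6
```

```bash
cat > rel.py <<'E'
from h import *
p,R,s=tool();n=np.array([-.222,-.056,.974]);ring=np.array([.5385,.4126,.0375])
print(s['time'],p.round(4),'tool z',R[:,2].round(3),'cf along n',(s['contact_force']@-R[:,2]).round(2))
tip=p+R[:,2]*.1147
print('tip',tip.round(4),'tip->ring in tool cm',(R.T@(ring-tip)*100).round(2))
E
python3 rel.py
```

```text
10.5167 [0.6309 0.3113 0.2626] tool z [ 0.22   0.056 -0.974] cf along n -0.51
tip [0.6562 0.3177 0.1509] tip->ring in tool cm [11.43 12.08  8.97]
```

>>> move_arm(rows=[[1.43, 1.51, 0, 0, 0, 0, -1], [1.43, 1.51, 0, 0, 0, 0, -1], [1.43, 1.51, 0, 0, 0, 0, -1], [1.43, 1.51, 0, 0, 0, 0, -1], [1.43, 1.51, 0, 0, 0, 0, -1], [1.43, 1.51, 0, 0, 0, 0, -1], [1.43, 1.51, 0, 0, 0, 0, -1], [1.43, 1.51, 0, 0, 0, 0, -1], [0, 0, 2, 0, 0, 0, -1], [0, 0, 2, 0, 0, 0, -1], [0, 0, 2, 0, 0, 0, -1], [0, 0, 1.3, 0, 0, 0, -1], [0, 0, 0, 0, 0, 0, -1], [0, 0, 0, 0, 0, 0, -1], [0, 0, 0, 0, 0, 0, -1]])

```text
time: 11.77
tool_pos: [0.5104, 0.4051, 0.1665]
tool_rot: [0.115, -0.122, 0.986, 0.014]
contact_force: [0.3, 0.8, -0.6]
gripper_width: 0.273
grasp_force: 59.6
```

```bash
python3 rel.py
python3 - <<'E'
from h import *
p,R,s=tool();tip=p+R[:,2]*.1147;T=[]
for n in('scene','side'):
    f=grab(n)
    u=proj(f,tip).astype(int);x,y=u-[25,35]
    T.append(cv2.resize(f['img'][y:y+60,x:x+50],(400,480),interpolation=cv2.INTER_CUBIC));print(x,y,((proj(f,tip)-[x,y]+.5)*8).round(),((proj(f,[.5385,.4126,.0375])-[x,y]+.5)*8).round())
cv2.imwrite('pics/c.png',np.hstack(T))
E
```

```text
11.7667 [0.5104 0.4051 0.1665] tool z [ 0.223  0.057 -0.973] cf along n -0.7
tip [0.536  0.4115 0.0549] tip->ring in tool cm [0.14 0.04 1.75]
278 163 [209. 289.] [210. 328.]
277 158 [204. 287.] [206. 335.]
```

View pics/c.png

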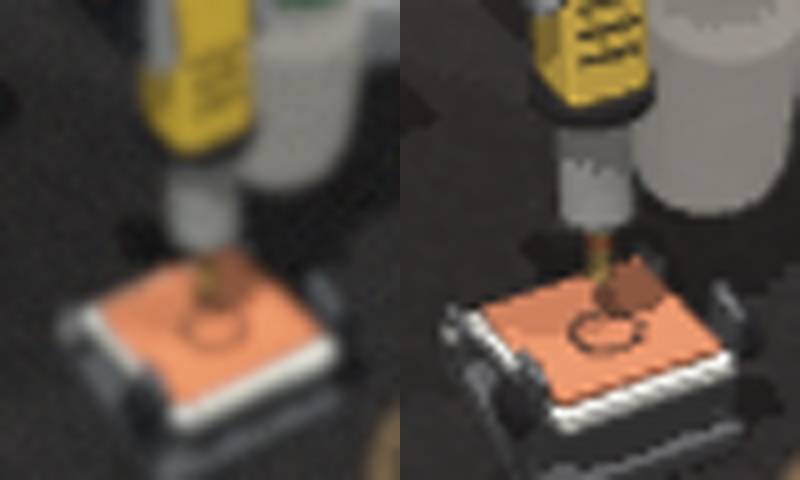

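The tip (side 600,285) is about 17 mm above the ring (side 607,332), which matches the estimate. I'll approach gently.

>>> move_arm(rows=[[0.14, 0.05, 0.4, 0, 0, 0, -1], [0, 0, 0.4, 0, 0, 0, -1], [0, 0, 0.3, 0, 0, 0, -1], [0, 0, 0.2, 0, 0, 0, -1], [0, 0, 0.15, 0, 0, 0, -1], [0, 0, 0, 0, 0, 0, -1], [0, 0, 0, 0, 0, 0, -1], [0, 0, 0, 0, 0, 0, -1]])

```text
time: 12.53
tool_pos: [0.5114, 0.4056, 0.1508]
tool_rot: [0.114, -0.122, 0.986, 0.014]
contact_force: [-0.4, -0.1, -1.7]
gripper_width: 0.273
grasp_force: 59.6
```

```bash
python3 rel.py
```

```text
12.5333 [0.5114 0.4056 0.1508] tool z [ 0.222  0.056 -0.974] cf along n -1.57
tip [0.5369 0.412  0.0391] tip->ring in tool cm [-0.13  0.02  0.2 ]
```

>>> move_arm(rows=[[-0.1, 0, 0.15, 0, 0, 0, -1], [0, 0, 0.15, 0, 0, 0, -1], [0, 0, 0.15, 0, 0, 0, -1], [0, 0, 0.1, 0, 0, 0, -1], [0, 0, 0, 0, 0, 0, -1], [0, 0, 0, 0, 0, 0, -1], [0, 0, 0, 0, 0, 0, -1]])

```text
time: 13.12
tool_pos: [0.5138, 0.4063, 0.146]
tool_rot: [0.114, -0.122, 0.986, 0.014]
contact_force: [0.0, -0.8, 2.3]
gripper_width: 0.277
grasp_force: 59.7
```

```bash
python3 rel.py
```

```text
13.1167 [0.5138 0.4063 0.146 ] tool z [ 0.222  0.056 -0.973] cf along n 2.27
tip [0.5393 0.4127 0.0344] tip->ring in tool cm [ 0.01  0.01 -0.32]
```

>>> move_arm(rows=[[0, 0, 0.1, 0, 0, 0, -1], [0, 0, 0, 0, 0, 0, -1], [0, 0, 0, 0, 0, 0, -1], [0, 0, 0, 0, 0, 0, -1]])

```text
time: 13.45
tool_pos: [0.514, 0.4063, 0.1449]
tool_rot: [0.114, -0.122, 0.986, 0.014]
contact_force: [0.2, 0.2, 2.3]
gripper_width: 0.276
grasp_force: 59.8
```

```bash
python3 rel.py
python3 - <<'E'
from h import *
c=[];T=[]
p,R,s=tool()
for i in range(8):
    for n in ('scene','side'): f=grab(n); c.append(tool()[2]['contact_force']@-R[:,2])
print(np.mean(c),np.std(c))
for n in('scene','side'):
    f=load(n);x,y=(proj(f,[.5385,.4126,.0375])-[25,40]).astype(int)
    T.append(cv2.resize(f['img'][y:y+60,x:x+50],(400,480),interpolation=cv2.INTER_CUBIC))
cv2.imwrite('pics/e.png',np.hstack(T))
E
```

```text
13.45 [0.514  0.4063 0.1449] tool z [ 0.222  0.056 -0.973] cf along n 2.2
tip [0.5395 0.4127 0.0332] tip->ring in tool cm [-0.01  0.01 -0.44]
2.114028485014745 0.4521384664738938
```

View pics/e.png

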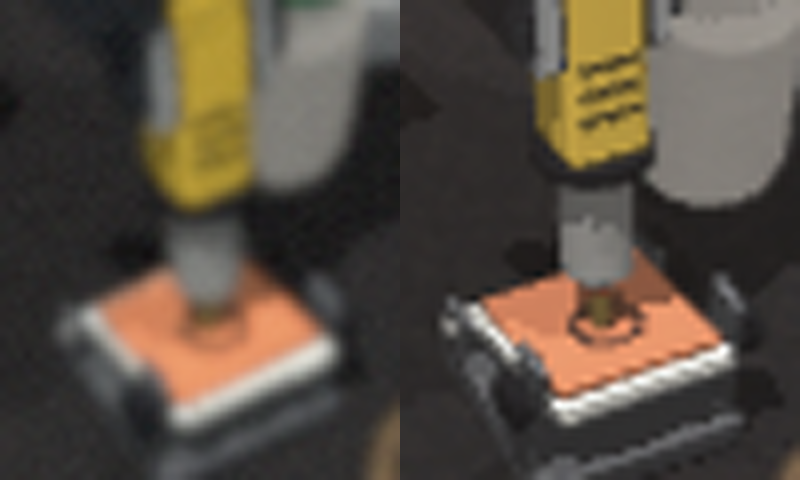

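The tip is inside the ring (side tip about 600,322, ring centre 606,322) and pressed in with about 3.4 N, roughly 5 mm. The probe is square to the face, so I'll hand the job in.

```bash
python3 -c "
from plant import manip
print(manip.job_done())"
```

```text
the job is handed in; nothing more can be done
None
```

The job is handed in, with no verdict returned: I zeroed the yellow probe on the brass disc for over a second, and it is now held square on the copper coupon, tip inside the ring and pressed in about 5 mm (about 3.4 N).

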